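# Sort full hair-slide tins from empty ones by weight

### The job

Three closed tins that look alike stand on the ledge; full ones are packed with steel slides, the others are empty, and only lifting them tells which. Stand each full tin inside the bottom tier of the white three-tier tray and each empty one inside the open shoe-box lid, all upright on the floor of the tray or lid. Set each tin down gently rather than dropping it, do not knock the tray hard, and leave the other things where they are.

Things in the scene. Friction and masses are not known exactly. Their poses are not given: they have to be found in the camera images.
- tin_a_mid (a point): one of the three look-alike closed tins: plain aluminium cylinder with a slip lid (lid does not come off), 49 mm diameter, 62 mm high, upright on the ledge at the start. Full (packed with steel hair slides) it weighs 300 to 420 g, empty 35 to 60 g; which are full cannot be seen. The point is the tin's centre, 31 mm above its foot; z is its axis
- tin_b_mid (a point): one of the three look-alike closed tins: plain aluminium cylinder with a slip lid (lid does not come off), 49 mm diameter, 62 mm high, upright on the ledge at the start. Full (packed with steel hair slides) it weighs 300 to 420 g, empty 35 to 60 g; which are full cannot be seen. The point is the tin's centre, 31 mm above its foot; z is its axis
- tin_c_mid (a point): one of the three look-alike closed tins: plain aluminium cylinder with a slip lid (lid does not come off), 49 mm diameter, 62 mm high, upright on the ledge at the start. Full (packed with steel hair slides) it weighs 300 to 420 g, empty 35 to 60 g; which are full cannot be seen. The point is the tin's centre, 31 mm above its foot; z is its axis
- tray_bottom (a point): white plastic three-tier stacking tray, fixed; the point is the centre of the bottom tier's floor (top face, 10 mm above the ledge). x points to the tray's back, -x to its front (robot side), z up. Each tier: 200 mm deep (x), 270 wide (y), walls 3 mm; front lip 18 mm over the floor, sides 18 mm in the front 55 mm, else 30, back 30. Front 90 mm of this floor is clear
- tray_overhang (a point): mid-point of the lower front edge of the tray's middle tier: 55 mm behind the bottom tier's front lip and 104 mm above the bottom floor (its own lip reaches 22 mm higher). The top tier is set back another 55 mm, 108 mm higher. 10 mm risers only at the sides (y = +-135 mm). A hand held straight down does not fit before this edge; it must lean back. A headband case and a claw clip lie on the upper tiers
- box_lid_floor (a point): shoe-box lid of brown cardboard lying open side up on the ledge, fixed: 200 mm deep (x) by 300 mm wide (y) outside, walls 4 mm thick, 32 mm high over the ledge. The point is the centre of the upper face of its floor, 4 mm above the ledge; x points away from the robot, z up. Empty at the start; it and the tray stand beside each other, either one on the left
- egg_cup_mid (a point): bystander: empty white ceramic egg cup, 47 mm diameter, 57 mm high, on the ledge between the tins; the point is 29 mm above its foot
- lipstick_mid (a point): bystander: closed red lipstick tube standing on the ledge between the tins, 19 mm diameter, 72 mm high; the point is its centre
- slide_a_mid (a point): bystander: steel hair slide, 11 x 62 x 7 mm, lying at the back of the tray's bottom tier; the point is its centre
- slide_b_mid (a point): bystander: a second steel hair slide of the same size, also at the back of the tray's bottom tier; the point is its centre
- hairbrush_mid (a point): bystander: wooden paddle hairbrush lying bristles up at the right end of the ledge, 250 mm long (along its x), 70 mm wide, 32 mm high; the point is where handle and paddle meet
- scent_bottle_mid (a point): bystander: amber glass scent bottle with a black cap, 30 x 55 x 108 mm, standing at the left end of the ledge; the point is its centre
Not all that is in view belongs to the job. What is shaped like the part that bears tin_a_mid but purple is not meant.

How it is judged (in metres and radians):
At the end, for the whole second after the job is handed in: Each full tin (pressing with over 1.5 N) stands in the tray's bottom tier and each empty one (under 1.5 N) in the shoe-box lid: its centre over that floor and 24 to 36 mm above it, so on the floor itself, within 0.1 rad of upright, at rest (((x of tin_a_mid in the frame of tray_bottom between -0.1 and 0.1 m and y of tin_a_mid in the frame of tray_bottom between -0.135 and 0.135 m and z of tin_a_mid in the frame of tray_bottom between 0.024 and 0.036 m and contact force between tin_a and tray above 1.5 N) or (x of tin_a_mid in the frame of box_lid_floor between -0.1 and 0.1 m and y of tin_a_mid in the frame of box_lid_floor between -0.15 and 0.15 m and z of tin_a_mid in the frame of box_lid_floor between 0.024 and 0.036 m and contact force between tin_a and box_lid below 1.5 N)) and ((x of tin_b_mid in the frame of tray_bottom between -0.1 and 0.1 m and y of tin_b_mid in the frame of tray_bottom between -0.135 and 0.135 m and z of tin_b_mid in the frame of tray_bottom between 0.024 and 0.036 m and contact force between tin_b and tray above 1.5 N) or (x of tin_b_mid in the frame of box_lid_floor between -0.1 and 0.1 m and y of tin_b_mid in the frame of box_lid_floor between -0.15 and 0.15 m and z of tin_b_mid in the frame of box_lid_floor between 0.024 and 0.036 m and contact force between tin_b and box_lid below 1.5 N)) and ((x of tin_c_mid in the frame of tray_bottom between -0.1 and 0.1 m and y of tin_c_mid in the frame of tray_bottom between -0.135 and 0.135 m and z of tin_c_mid in the frame of tray_bottom between 0.024 and 0.036 m and contact force between tin_c and tray above 1.5 N) or (x of tin_c_mid in the frame of box_lid_floor between -0.1 and 0.1 m and y of tin_c_mid in the frame of box_lid_floor between -0.15 and 0.15 m and z of tin_c_mid in the frame of box_lid_floor between 0.024 and 0.036 m and contact force between tin_c and box_lid below 1.5 N)) and angle between each of tin_a_mid, tin_b_mid, tin_c_mid's own z axis and vertical below 0.1 rad and linear speed of each of tin_a, tin_b, tin_c below 0.02 m/s); the robot touches nothing.
It fails at once if a bystander is shifted or knocked over (its point moves more than 25 mm) (distance of any of egg_cup_mid, lipstick_mid, slide_a_mid, slide_b_mid, hairbrush_mid, scent_bottle_mid from where it was at the start of the episode above 0.025 m).
It fails at once if a tin is dropped or thrown (faster than 0.6 m/s out of the fingers, a fall of about 18 mm) ((linear speed of tin_a above 0.6 m/s and contact force between the fingers and tin_a below 0.1 N) or (linear speed of tin_b above 0.6 m/s and contact force between the fingers and tin_b below 0.1 N) or (linear speed of tin_c above 0.6 m/s and contact force between the fingers and tin_c below 0.1 N)).
It fails at once if the robot knocks the tray with more than 20 N (contact force between any of the arm, the fingers and tray above 20 N).
It also fails if it takes over 72 s, if anything falls off the work surface, if the arm or the gripper's body presses on something with over 40 N, if the wrist force passes 120 N, or if a joint passes its speed limit or range.

### The arm

A 6-joint arm with a two-finger parallel gripper is mounted at the origin on the work surface. World frame = base frame: x ahead of the robot, y to its left, z up, the work surface at z = 0. Lengths are in mm, angles in rad, forces in N, time in s.
With the tool pointing down it reaches from about 350 to 875 mm from the base axis. Payload 4.2 kg.
Tool frame: the origin (TCP) lies midway between the tips of the shut fingers; the grasp point (between the pads) lies 19 mm behind it; z points along the fingers, y is the line along which they close (so a half turn about z gives the same grasp; the last joint's range is limited). The gripper opens to 85 mm and grips with 20 to 120 N. Pads are 22 mm wide; open, the fingers measure 114 mm over their backs; the gripper's body (76 mm by 85 mm) begins 54 mm behind the grasp point. The pads swing forward as they close: fully open they stand 13 mm farther back than shut.
Start: joints at [-1.043, 0.385, 0.008, 0, -1.194, -0.259], TCP at [166.001, -602.53, 231.312] pointing down, gripper open.
Joint ranges: [-3.14, 3.14], [-1.21, 2.06], [-1.07, 1.41], [-3.16, 2.05], [-2.99, -0.16], [-3.1, 3.1]. Speed limits (rad/s): [2.79, 2.79, 3.14, 3.14, 3.14, 3.14].

### API

Orientations are given as a unit quaternion [x, y, z, w].
In Python, from bench import read_state, get_image, job_done gives the robot as it stands.
- The arm moves only by the shell command python3 -m jog 'ROWS'. ROWS is JSON, a list of rows, each a list of 3 entries, a list of its own where there are three numbers: the shift along the world's x, y, z scaled (see below), then the turn, a rotation vector about the world's x, y, z scaled (see below), then the gripper's target within -1 to 1 (shut at 1, half-way at 0, fully open at -1). In form: [[[x, y, z], [wx, wy, wz], claw], ...]. A call has 1 to 20 rows; each row is the pose to reach, as a shift and turn from the pose commanded when the call began; what a row does not reach only later rows make up. The controller multiplies each number of a shift by 10 cm and each number of a turn by 120 degrees. A row lasts 1/10 s, in which the tool goes at most 50 mm and 8.59 degrees, less where a joint would pass 70% of its speed; a pose out of reach is approached as far as the arm can. A call with a number of a shift or a turn outside -1 to 1 is refused whole. A call with a gripper value outside its range is refused whole. The fingers move at their own pace and stop on an object; the grip force is fixed at half the most. Time passes only in rows, so rows that repeat a pose let the fingers close. It gives the time, the measured TCP pose, the force, the opening and the grip force at its end, in the units of the state.
- read_state(): the state, without advancing time (a new reading comes with each control period).
- get_image(name): name is "side" or "top" or "wrist"; returns a dict with "frame" (480x640x3 uint8, red, green, blue), "range_z" (480x640 float32, mm along the optical axis (not along the pixel's ray), 0 where there is no reading), "fx", "fy", "cx", "cy" (pixels), "R" (3x3) and "t" (3): a world point X has camera coordinates R X + t. Camera axes: x right, y down, z forward; pixel columns grow to the right and rows downward; lengths in mm; the calibration is good to about 2 mm. A picture is of the moment at which its call begins.
- job_done(): hands the job in; it is judged then, once.
The state is a dict: "clock": time; "joints": joint angles; "joint_vel": joint speeds; "joint_efforts": joint torques, N m; "position": TCP position; "ee_rot": TCP orientation; "contact_force": force on the tool from outside, world axes, zero at the start; "wrist_torque": the same for the moment, N m; "gripper_width": finger opening in mm; "grasp_force": force on a finger pad.
Only numpy, scipy, OpenCV 4.12 (cv2) and the standard library are available. Lean on these libraries where they do the work, as an engineer would, in place of code of your own. Each camera call takes 0.05 s, during which the arm holds its last target. There are 200 camera calls.

## Working session

There is one attempt and no reset: what is moved stays moved. The work goes in short steps, Python scripts to look and compute and a shell command to move; the robot and the scene stay as the last step left them, time stands still between calls to the robot, and variables do not carry over. Pictures are saved under pics/ and viewed, at most 10 in all, crops included, and the job is handed in when it is done.

```bash
mkdir -p pics; cat > h.py <<'E'
import numpy as np, cv2
from bench import read_state, get_image
def pts(im):
    z=im["range_z"]; v,u=np.mgrid[:480,:640]
    c=np.stack([(u-im["cx"])/im["fx"]*z,(v-im["cy"])/im["fy"]*z,z],-1)
    return (c-im["t"])@np.array(im["R"])
E
python3 - <<'E'
from h import *
import pickle
ims={n:get_image(n) for n in("top","side")}
pickle.dump(ims,open("ims.pkl","wb"))
for n,i in ims.items():
    cv2.imwrite(f"pics/{n}0.png",i["frame"][...,::-1]); print(n,-np.array(i["R"]).T@i["t"],i["R"][2],i["fx"])
s=read_state();print(s)
E
```

```text
top [ 3.15660523e+02 -1.12006980e+00  1.63370181e+03] [ 0.1516267  -0.01954524 -0.98824457] 588.551373204601
side [-179.14676174  797.73701511  889.85621493] [ 0.53933576 -0.59934161 -0.59152901] 574.9597703206663
{'clock': 0.1, 'joints': array([-1.04341183e+00,  3.85505506e-01,  6.78868103e-03, -4.24613909e-04,
       -1.19401186e+00, -2.58582735e-01]), 'joint_vel': array([ 2.60115763e-04, -6.31009508e-04,  2.86200108e-03,  1.60371700e-03,
        8.96557514e-05,  1.12751606e-04]), 'joint_efforts': array([-2.00389608e-03, -3.93317950e+01,  1.88928705e+01,  4.19795573e+00,
       -2.59286076e-03,  4.00330521e-06]), 'position': array([ 165.85578034, -602.06215243,  230.32716468]), 'ee_rot': array([-1.33918954e-01,  9.90991797e-01,  9.68099648e-04, -1.87699819e-04]), 'contact_force': array([-0.35345204,  0.62367549,  0.00186673]), 'wrist_torque': array([-0.04193157, -0.00898279,  0.04053748]), 'grasp_force': 0.0, 'gripper_width': 85.35730365996244}
```

View pics/top0.png

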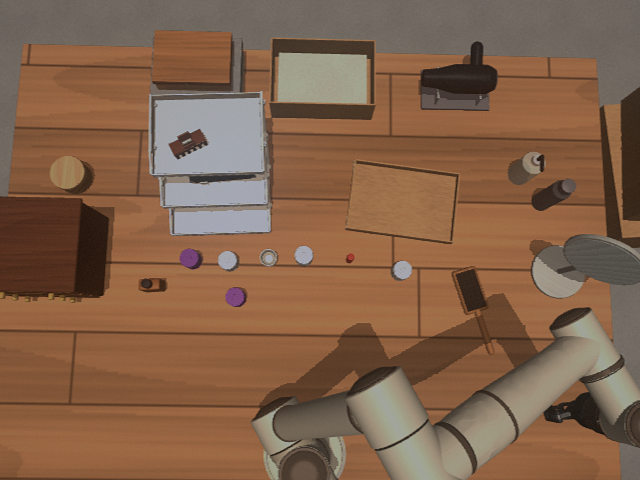

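View pics/side0.png

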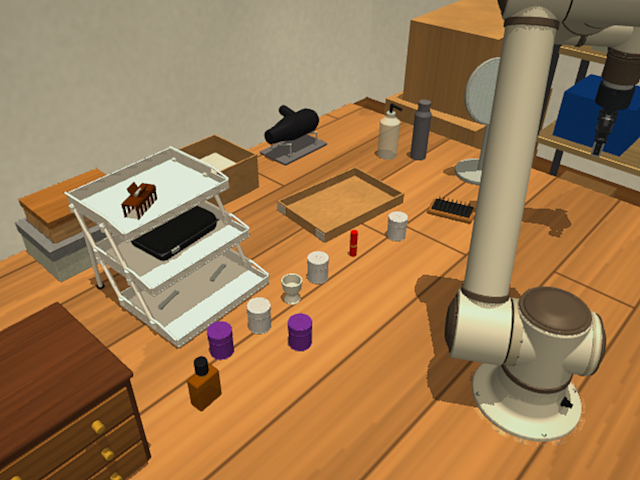

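The top view shows three grey tins at (228,260), (304,255) and (402,270). Things that could be mistaken for them are purple tins at (190,258) and (235,297), the egg cup at (269,258) and the lipstick at (350,257). The tray is at about (215,170) with its bottom-tier front at (220,222), and the lid is at (403,202). The side view agrees: tins at (259,315), (317,267) and (397,226).

```bash
python3 - <<'E'
from h import *
import pickle
im=pickle.load(open("ims.pkl","rb"))["top"]; P=pts(im)
def top(n,u,v,r=22,lo=20):
    q=P[v-r:v+r,u-r:u+r].reshape(-1,3); q=q[(q[:,2]>lo)]
    zt=np.percentile(q[:,2],90); q=q[q[:,2]>zt-8]
    (c,rad)=cv2.minEnclosingCircle(q[:,:2].astype(np.float32)); print(n,np.round(c,1),"r",round(rad,1),"z",round(np.median(q[:,2]),1),len(q))
for n,u,v,r in [("tinA",228,260,16),("tinB",304,255,16),("tinC",402,270,16),("purp1",190,258,15),("purp2",235,297,16),("egg",269,258,16),("lip",350,257,10),("scent",150,285,14)]: top(n,u,v,r)
print("ledge z",P[330,200],P[250,150])
# lid floor & corners
for uv in [(356,163),(458,174),(452,241),(348,228),(403,202),(170,207),(269,203),(271,233),(170,235),(222,215),(222,225)]: print(uv,np.round(P[uv[1],uv[0]],0))
# lid rim
m=np.zeros((480,640),bool); m[150:255,335:470]=True
q=P[m&(P[...,2]>24)&(P[...,2]<42)]
b=cv2.minAreaRect(q[:,:2].astype(np.float32)); print("lid",b)
m=np.zeros((480,640),bool); m[150:245,140:285]=True
for lo,hi in((5,16),(20,50),(110,118),(125,150)):
  q=P[m&(P[...,2]>lo)&(P[...,2]<hi)]; print("tray",lo,hi,len(q),np.round(cv2.boxPoints(cv2.minAreaRect(q[:,:2].astype(np.float32))),0).tolist())
c=cv2.resize(im["frame"][185:315,130:460],None,fx=2.4,fy=2.4,interpolation=cv2.INTER_CUBIC)
cv2.imwrite("pics/crop1.png",c[...,::-1])
E
```

```text
tinA [419.2 117.1] r 157.1 z 62.7 213
tinB [432.6   8.6] r 117.3 z 62.5 235
tinC [ 411.  -137.4] r 166.3 z 62.6 222
purp1 [419.9 171.1] r 201.3 z 61.7 239
purp2 [371.4 106.2] r 120.9 z 62.5 232
egg [426.4  60.2] r 126.6 z 55.7 73
lip [422.2 -59.7] r 121.6 z 71.2 38
scent [378.1 215.8] r 225.7 z 108.0 79
ledge z [ 3.20641229e+02  2.90780689e+02 -2.67176512e-01] [539.29065782 441.11800995  -4.55254764]
(356, 163) [ 802. -133.    0.]
(458, 174) [ 767. -418.   36.]
(452, 241) [ 575. -397.   35.]
(348, 228) [ 608. -110.   26.]
(403, 202) [ 692. -268.   -3.]
(170, 207) [636. 361. 125.]
(269, 203) [670. 110.  41.]
(271, 233) [594. 105.  -3.]
(170, 235) [582. 386.   2.]
(222, 215) [640. 243.  11.]
(222, 225) [612. 241.  10.]
lid ((689.8509521484375, -262.42425537109375), (302.63165283203125, 202.73101806640625), 83.39678192138672)
tray 5 16 2346 [[544.0, 469.0], [564.0, 61.0], [829.0, 75.0], [808.0, 482.0]]
tray 20 50 367 [[576.0, 385.0], [593.0, 100.0], [797.0, 112.0], [779.0, 397.0]]
tray 110 118 1445 [[634.0, 382.0], [646.0, 106.0], [731.0, 110.0], [718.0, 386.0]]
tray 125 150 597 [[615.0, 381.0], [649.0, 99.0], [788.0, 116.0], [754.0, 398.0]]
```

View pics/crop1.png

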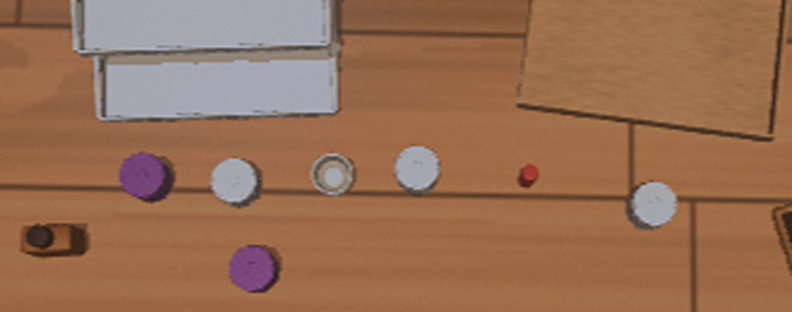

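The crop shows three grey tins at about (235,181), (417,168) and (654,204), clearly different from the purple pair. Depth outliers spoiled the circle fits, so I'm redoing those with bounds.

```bash
python3 - <<'E'
from h import *
import pickle
from itertools import product
ims=pickle.load(open("ims.pkl","rb"))
def rep(n,u,v,k,r,h):
    P=pts(ims[k]); q=P[v-r:v+r,u-r:u+r].reshape(-1,3); q=q[abs(q[:,2]-h)<7]
    c=np.median(q,0); q=q[np.hypot(*(q[:,:2]-c[:2]).T)<40]
    print(k,n,np.round((np.percentile(q[:,:2],3,0)+np.percentile(q[:,:2],97,0))/2,1),"mean",np.round(q.mean(0),1),"ext",np.round(np.ptp(q,0),0),len(q))
for n,u,v,r,h in [("tinA",228,260,16,62),("tinB",304,255,16,62),("tinC",402,270,16,62),("purp1",190,258,15,62),("purp2",235,297,16,62),("egg",269,258,16,57),("lip",350,257,10,72),("scent",150,285,14,108)]: rep(n,u,v,"top",r,h)
for n,u,v,r in [("tinA",259,305,18),("tinB",317,258,18),("tinC",397,216,18)]: rep(n,u,v,"side",r,62)
P=pts(ims["top"])
m=np.zeros((480,640),bool); m[150:245,140:285]=True
# tray front bottom lip (z 20-34), front band
for lo,hi in((20,34),(125,142)):
    q=P[m&(P[...,2]>lo)&(P[...,2]<hi)]
    for y in range(110,390,40):
        s=q[abs(q[:,1]-y)<12]; s=s[s[:,0]<700]
        if len(s): print(lo,y,"front x",np.round(np.sort(s[:,0])[:5],0))
    print("y range",np.round(np.percentile(q[:,1],[1,99]),0))
E
```

```text
top tinA [507.7 218.6] mean [508.  218.1  61.7] ext [49. 49. 14.] 259
top tinB [525.7  13.2] mean [525.8  13.6  62. ] ext [47. 49. 13.] 254
top tinC [ 491.  -253.9] mean [ 490.9 -253.8   61.4] ext [47. 50. 13.] 259
top purp1 [512.6 320.9] mean [512.5 320.4  61.1] ext [47. 51. 13.] 259
top purp2 [411.2 193.8] mean [410.8 194.   62. ] ext [48. 48. 13.] 260
top egg [518.  109.7] mean [519.9 110.   55.7] ext [44. 44. 14.] 69
top lip [ 521.5 -113.1] mean [ 521.7 -113.    71.5] ext [16. 16. 12.] 39
top scent [437.9 419.3] mean [438.1 419.  107.6] ext [21. 26. 14.] 76
side tinA [508.  220.5] mean [507.3 221.3  61.5] ext [54. 52. 11.] 345
side tinB [526.3  16.1] mean [525.2  17.3  61.5] ext [52. 52. 13.] 263
side tinC [ 490.7 -251.8] mean [ 489.9 -249.9   61.2] ext [51. 54. 12.] 205
20 110 front x [593. 593. 594. 594. 595.]
20 150 front x [590. 591. 591. 591. 592.]
20 190 front x [588. 588. 589. 590. 590.]
20 230 front x [586. 587. 587. 588. 588.]
20 270 front x [585. 585. 585. 585. 586.]
20 310 front x [582. 582. 583. 583. 583.]
20 350 front x [580. 581. 581. 581. 581.]
y range [109. 385.]
125 110 front x [647. 647. 647. 647. 648.]
125 150 front x [645. 646. 646. 646. 647.]
125 190 front x [643. 644. 644. 644. 644.]
125 230 front x [641. 641. 642. 642. 642.]
125 270 front x [639. 639. 640. 640. 640.]
125 310 front x [637. 637. 637. 637. 638.]
125 350 front x [635. 636. 636. 636. 636.]
y range [111. 384.]
```

```bash
cat >> h.py <<'E'
from scipy.spatial.transform import Rotation as Ro
LEAN,YAW=np.radians(35),0.054
def Rt(yaw=YAW,lean=LEAN):
    z=Ro.from_euler("z",yaw)
    y=z.apply([0,1,0]); t=z.apply([np.sin(lean),0,-np.cos(lean)])
    return Ro.from_matrix(np.column_stack([np.cross(y,t),y,t]))
def go(grasp,back=22,**k):
    s=read_state(); R=Rt(**k); tcp=np.array(grasp)+back*R.apply([0,0,1])
    w=(R*Ro.from_quat(s["ee_rot"]).inv()).as_rotvec()
    print("tcp",np.round(tcp,1),"shift/100",np.round((tcp-s["position"])/100,3),"turn/120",np.round(np.degrees(w)/120,3))
def st():
    s=read_state();print(round(s["clock"],1),np.round(s["position"],1),np.round(s["contact_force"],2),round(s["gripper_width"],1),round(s["grasp_force"],1),"j",np.round(s["joints"],2),"lean/yaw",np.round(Ro.from_quat(s["ee_rot"]).apply([[0,0,1],[0,1,0]]),3).tolist())
E
python3 -c "
from h import *
go([490.5,-252.5,150])"
```

```text
tcp [ 503.1 -251.8  132. ] shift/100 [ 3.372  3.502 -0.983] turn/120 [ 0.046 -0.289 -0.1  ]
```

```bash
python3 -m jog '[[[0.3,0.3,0],[0,0,0],-1],[[0.6,0.6,0],[0.01,-0.06,-0.02],-1],[[0.9,0.9,0],[0.02,-0.12,-0.04],-1],[[0.9,0.9,0],[0.03,-0.2,-0.07],-1],[[0.9,0.9,0],[0.046,-0.289,-0.1],-1],[[0.9,0.9,0],[0.046,-0.289,-0.1],-1]]'
python3 -m jog '[[[0.4,0.4,0],[0,0,0],-1],[[0.8,0.8,0],[0,0,0],-1],[[0.8,0.8,0],[0,0,0],-1]]'
python3 -m jog '[[[0.4,0.4,0],[0,0,0],-1],[[0.8,0.8,0],[0,0,0],-1],[[0.8,0.8,0],[0,0,0],-1],[[0.8,0.8,0],[0,0,0],-1]]'
python3 -c "
from h import *
st();go([490.5,-252.5,150])"
```

```text
clock: 0.7
position: [255.6, -512.3, 231.5]
ee_rot: [-0.024, 0.953, 0.007, 0.303]
contact_force: [0.4, 0.1, -1.1]
gripper_width: 84.9
grasp_force: 0.0
clock: 1.0
position: [337.1, -429.5, 231.0]
ee_rot: [-0.026, 0.953, 0.008, 0.301]
contact_force: [-0.2, 0.1, -0.0]
gripper_width: 85.4
grasp_force: 0.0
clock: 1.4
position: [417.1, -350.3, 231.1]
ee_rot: [-0.027, 0.953, 0.008, 0.301]
contact_force: [1.0, -0.2, 0.7]
gripper_width: 85.3
grasp_force: 0.0
1.4 [ 417.1 -350.3  231.1] [ 1.01 -0.16  0.67] 85.3 0.0 j [-0.66  0.11 -0.3  -0.57 -0.76 -0.51] lean/yaw [[0.573, 0.031, -0.819], [-0.057, 0.998, -0.001]]
tcp [ 503.1 -251.8  132. ] shift/100 [ 0.86   0.985 -0.992] turn/120 [ 0.001  0.    -0.001]
```

Orientation is as wanted. Next I go above tin C and take one close look with the wrist camera.

```bash
python3 -m jog '[[[0.4,0.45,-0.2],[0,0,0],-1],[[0.86,0.98,-0.5],[0,0,0],-1],[[0.86,0.98,-0.7],[0,0,0],-1],[[0.86,0.98,-0.7],[0,0,0],-1]]'
python3 - <<'E'
from h import *
im=get_image("wrist"); cv2.imwrite("pics/w1.png",im["frame"][...,::-1]); P=pts(im)
q=P[(abs(P[...,2]-62)<6)&(np.hypot(P[...,0]-490,P[...,1]+252)<50)]
print(len(q),np.round((np.percentile(q,3,0)+np.percentile(q,97,0))/2,1),np.round(np.ptp(q,0)))
st();go([490.5,-252.5,42])
E
```

```text
clock: 1.8
position: [501.0, -251.2, 156.1]
ee_rot: [-0.026, 0.954, 0.01, 0.297]
contact_force: [-1.1, 0.3, -0.9]
gripper_width: 85.1
grasp_force: 0.0
4963 [ 489.2 -255.8   60.6] [51. 50.  9.]
1.9 [ 501.4 -253.1  158.4] [-0.6  -1.34 -0.93] 85.8 0.0 j [-0.34  0.19 -0.43 -0.54 -0.44 -0.74] lean/yaw [[0.569, 0.032, -0.822], [-0.054, 0.999, 0.001]]
tcp [ 503.1 -251.8   24. ] shift/100 [ 0.017  0.013 -1.344] turn/120 [-0.    -0.002 -0.   ]
```

View pics/w1.png

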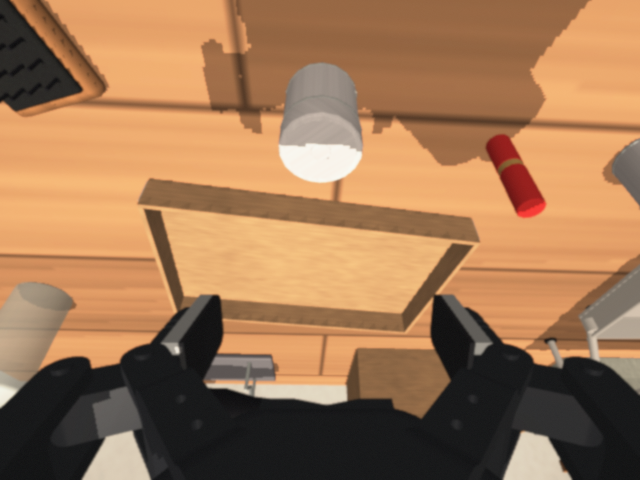

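The wrist view shows the tin at (320,120), roughly midway between the fingers (200 and 455). The lid is at (310,255) and the lipstick at (515,175). The camera sits on the low side of the leaned hand, so I'll check its clearance.

```bash
python3 - <<'E'
from h import *
im=get_image("wrist"); s=read_state(); R=Ro.from_quat(s["ee_rot"])
C=-np.array(im["R"]).T@im["t"]; print("cam in tool",R.inv().apply(C-s["position"]),"world off",C-s["position"])
go([490,-254,42])
E
python3 -m jog '[[[0,-0.01,-0.2],[0,0,0],-1],[[0,-0.01,-0.4],[0,0,0],-1],[[0,-0.01,-0.6],[0,0,0],-1],[[0,-0.01,-0.8],[0,0,0],-1],[[0.01,-0.01,-0.95],[0,0,0],-1],[[0.01,-0.01,-0.95],[0,0,0],-1]]'
python3 -c "
from h import *
st();go([490,-254,42])"
```

```text
cam in tool [  70.72305898    0.50047615 -141.40494672] world off [-138.76009352   -6.77791832   75.47884985]
tcp [ 502.6 -253.3   24. ] shift/100 [ 0.007  0.013 -1.363] turn/120 [ 0.001 -0.001  0.   ]
clock: 2.5
position: [502.2, -257.8, 65.5]
ee_rot: [-0.023, 0.953, 0.007, 0.301]
contact_force: [0.5, -0.9, -0.1]
gripper_width: 85.1
grasp_force: 0.0
2.5 [ 502.2 -257.8   65.5] [ 0.53 -0.92 -0.1 ] 85.1 0.0 j [-0.43  0.35 -0.42 -0.85 -0.35 -0.35] lean/yaw [[0.573, 0.027, -0.819], [-0.048, 0.999, -0.001]]
tcp [ 502.6 -253.3   24. ] shift/100 [ 0.004  0.045 -0.415] turn/120 [ 0.    -0.     0.003]
```

```bash
python3 -m jog '[[[0,0,-0.1],[0,0,0],-1],[[0,0.03,-0.2],[0,0,0],-1],[[0,0.04,-0.3],[0,0,0],-1],[[0,0.04,-0.39],[0,0,0],-1],[[0,0.04,-0.39],[0,0,0],-1],[[0,0.04,-0.39],[0,0,0],-1]]'
python3 -c "
from h import *
st();go([490,-254,42])"
```

```text
clock: 3.1
position: [503.3, -252.9, 28.6]
ee_rot: [-0.025, 0.953, 0.006, 0.302]
contact_force: [0.1, 0.1, -0.4]
gripper_width: 85.2
grasp_force: 0.0
3.1 [ 503.3 -252.9   28.6] [ 0.11  0.08 -0.45] 85.2 0.0 j [-0.46  0.42 -0.41 -1.01 -0.34 -0.15] lean/yaw [[0.575, 0.027, -0.818], [-0.051, 0.999, -0.003]]
tcp [ 502.6 -253.3   24. ] shift/100 [-0.007 -0.004 -0.047] turn/120 [0.001 0.001 0.001]
```

```bash
python3 -m jog '[[[0,0,-0.03],[0,0,0],0],[[0,0,-0.03],[0,0,0],0.5],[[0,0,-0.03],[0,0,0],1],[[0,0,-0.03],[0,0,0],1],[[0,0,-0.03],[0,0,0],1],[[0,0,-0.03],[0,0,0],1],[[0,0,-0.03],[0,0,0],1],[[0,0,-0.03],[0,0,0],1]]'
python3 -c "
from h import *
st()"
python3 -m jog '[[[0,0,0.07],[0,0,0],1],[[0,0,0.17],[0,0,0],1],[[0,0,0.27],[0,0,0],1],[[0,0,0.4],[0,0,0],1],[[0,0,0.4],[0,0,0],1],[[0,0,0.4],[0,0,0],1],[[0,0,0.4],[0,0,0],1]]'
python3 -c "
from h import *
st()"
python3 -m jog '[[[0,0,0],[0,0,0],1],[[0,0,0],[0,0,0],1]]'
```

```text
clock: 3.9
position: [503.3, -251.9, 25.0]
ee_rot: [-0.025, 0.953, 0.007, 0.302]
contact_force: [-1.5, 0.2, 5.4]
gripper_width: 47.8
grasp_force: 61.6
3.9 [ 503.3 -251.9   25. ] [-1.52  0.17  5.41] 47.8 61.6 j [-0.47  0.43 -0.41 -1.03 -0.34 -0.13] lean/yaw [[0.575, 0.028, -0.818], [-0.052, 0.999, -0.003]]
clock: 4.6
position: [502.6, -251.2, 63.4]
ee_rot: [-0.025, 0.953, 0.008, 0.3]
contact_force: [-0.1, -0.0, -0.2]
gripper_width: 47.7
grasp_force: 61.6
4.6 [ 502.6 -251.2   63.4] [-0.11 -0.04 -0.25] 47.7 61.6 j [-0.42  0.35 -0.43 -0.86 -0.35 -0.35] lean/yaw [[0.573, 0.029, -0.819], [-0.052, 0.999, -0.001]]
clock: 4.8
position: [502.7, -251.6, 63.7]
ee_rot: [-0.025, 0.953, 0.007, 0.301]
contact_force: [-0.3, 0.3, -0.9]
gripper_width: 48.2
grasp_force: 61.6
```

Tin C is empty: about 0.3–0.9 N of load against at least 3 N for a full one. It goes in the lid.

```bash
python3 -m jog '[[[0,0,0.2],[0,0,0],1],[[0.1,-0.05,0.4],[0,0,0],1],[[0.35,-0.15,0.4],[0,0,0],1],[[0.6,-0.3,0.4],[0,0,0],1],[[0.8,-0.4,0.4],[0,0,0],1],[[1,-0.5,0.4],[0,0,0],1],[[1,-0.6,0.4],[0,0,0],1]]'
python3 -m jog '[[[0.25,0,0],[0,0,0],1],[[0.5,0,0],[0,0,0],1],[[0.75,0,0],[0,0,0],1],[[0.95,0,0],[0,0,0],1],[[0.95,0,0],[0,0,0],1],[[0.95,0,0],[0,0,0],1]]'
python3 -c "
from h import *
st();go([685,-315,50])"
```

```text
clock: 5.5
position: [604.8, -311.7, 103.7]
ee_rot: [-0.026, 0.953, 0.007, 0.301]
contact_force: [0.2, 0.7, -0.8]
gripper_width: 47.7
grasp_force: 61.8
clock: 6.1
position: [696.9, -311.4, 103.2]
ee_rot: [-0.025, 0.954, 0.008, 0.3]
contact_force: [0.4, 0.0, -1.0]
gripper_width: 48.1
grasp_force: 61.8
6.1 [ 696.9 -311.4  103.2] [ 0.45  0.04 -1.01] 48.1 61.8 j [-0.32  0.54 -0.05 -0.49 -0.45 -0.82] lean/yaw [[0.572, 0.029, -0.82], [-0.052, 0.999, -0.0]]
tcp [ 697.6 -314.3   32. ] shift/100 [ 0.007 -0.029 -0.712] turn/120 [ 0.    -0.     0.001]
```

```bash
python3 -m jog '[[[0,0,-0.2],[0,0,0],1],[[0,0,-0.4],[0,0,0],1],[[0,0,-0.55],[0,0,0],1],[[0,0,-0.65],[0,0,0],1],[[0,0,-0.7],[0,0,0],1],[[0,0,-0.72],[0,0,0],1],[[0,0,-0.73],[0,0,0],1],[[0,0,-0.73],[0,0,0],1]]'
```

```text
clock: 6.9
position: [698.3, -311.7, 32.1]
ee_rot: [-0.025, 0.953, 0.007, 0.302]
contact_force: [0.1, -0.5, 0.2]
gripper_width: 47.8
grasp_force: 61.8
```

```bash
python3 -m jog '[[[0,0,-0.01],[0,0,0],1],[[0,0,-0.02],[0,0,0],1],[[0,0,-0.03],[0,0,0],1],[[0,0,-0.03],[0,0,0],1]]'
```

```text
clock: 7.3
position: [698.3, -311.5, 29.1]
ee_rot: [-0.025, 0.953, 0.007, 0.302]
contact_force: [-1.5, 0.9, 3.2]
gripper_width: 47.8
grasp_force: 62.2
```

```bash
python3 -m jog '[[[0,0,0],[0,0,0],-0.3],[[0,0,0],[0,0,0],-0.6],[[0,0,0],[0,0,0],-0.8],[[0,0,0],[0,0,0],-0.8],[[0,0,0],[0,0,0],-0.8]]'
python3 -m jog '[[[-0.06,0,0.08],[0,0,0],-0.8],[[-0.17,0,0.25],[0,0,0],-0.8],[[-0.34,0,0.5],[0,0,0],-0.9],[[-0.57,0,0.82],[0,0,0],-1],[[-0.7,0,1],[0,0,0],-1],[[-0.7,0,1],[0,0,0],-1]]'
python3 - <<'E'
from h import *
import glob
P=pts(get_image("wrist")); q=P[(abs(P[...,2]-66)<5)&(np.hypot(P[...,0]-685,P[...,1]+315)<40)]
print(len(q),np.round(np.median(q,0),1),np.round(np.ptp(q,0)))
st(); go([525.5,15,120])
E
```

```text
clock: 7.8
position: [698.0, -311.6, 28.1]
ee_rot: [-0.025, 0.953, 0.007, 0.301]
contact_force: [-0.1, -0.9, -0.7]
gripper_width: 77.1
grasp_force: 0.0
clock: 8.4
position: [627.8, -312.4, 133.3]
ee_rot: [-0.025, 0.952, 0.005, 0.304]
contact_force: [0.9, 0.1, -0.8]
gripper_width: 85.2
grasp_force: 0.0
2713 [ 680.6 -313.1   66. ] [50. 49.  7.]
8.4 [ 627.9 -311.9  131.1] [ 0.23 -0.05 -0.26] 85.8 0.0 j [-0.36  0.43 -0.16 -0.53 -0.47 -0.74] lean/yaw [[0.577, 0.027, -0.817], [-0.052, 0.999, -0.003]]
tcp [538.1  15.7 102. ] shift/100 [-0.898  3.276 -0.291] turn/120 [0.001 0.002 0.001]
```

```bash
python3 -m jog '[[[-0.1,0.4,0.1],[0,0,0],-1],[[-0.25,0.9,0.2],[0,0,0],-1],[[-0.3,0.9,0.2],[0,0,0],-1]]'
python3 -m jog '[[[-0.1,0.4,0],[0,0,0],-1],[[-0.3,0.9,0],[0,0,0],-1],[[-0.3,0.9,0],[0,0,0],-1]]'
python3 -m jog '[[[-0.1,0.4,0],[0,0,0],-1],[[-0.3,0.9,0],[0,0,0],-1],[[-0.3,0.9,0],[0,0,0],-1],[[-0.3,0.9,0],[0,0,0],-1]]'
python3 -c "
from h import *
st(); go([525.5,15,120])"
```

```text
clock: 8.75
position: [596.1, -216.8, 147.1]
ee_rot: [-0.027, 0.954, 0.009, 0.299]
contact_force: [0.5, 0.1, 0.3]
gripper_width: 85.4
grasp_force: 0.0
clock: 9.05
position: [565.5, -132.7, 148.1]
ee_rot: [-0.028, 0.955, 0.012, 0.297]
contact_force: [-0.9, -0.0, -0.1]
gripper_width: 85.6
grasp_force: 0.0
clock: 9.45
position: [543.6, -62.7, 170.7]
ee_rot: [-0.035, 0.958, 0.034, 0.282]
contact_force: [0.5, 0.4, 0.0]
gripper_width: 85.4
grasp_force: 0.0
9.4 [543.6 -62.7 170.7] [0.52 0.41 0.03] 85.4 0.0 j [ 0.19  0.11 -0.72  0.11 -0.16 -1.79] lean/yaw [[0.537, 0.085, -0.839], [-0.087, 0.995, 0.046]]
tcp [538.1  15.7 102. ] shift/100 [-0.055  0.783 -0.688] turn/120 [-0.02  -0.019 -0.016]
```

```bash
cat > kin.py <<'E'
from h import *
from scipy.optimize import least_squares
D=[([-1.0434,.3855,.0068,-.0004,-1.194,-.2586],(165.9,-602.1,230.3)),([-0.66,.11,-.3,-.57,-.76,-.51],(417.1,-350.3,231.1)),([-.34,.19,-.43,-.54,-.44,-.74],(501.4,-253.1,158.4)),([-.43,.35,-.42,-.85,-.35,-.35],(502.2,-257.8,65.5)),([-.47,.43,-.41,-1.03,-.34,-.13],(503.3,-251.9,25)),([-.32,.54,-.05,-.49,-.45,-.82],(696.9,-311.4,103.2)),([-.36,.43,-.16,-.53,-.47,-.74],(627.9,-311.9,131.1)),([.19,.11,-.72,.11,-.16,-1.79],(543.6,-62.7,170.7))]
def fk(j,p):
    e,h,L1,a,L2,d,b,c=p
    A=Ro.from_euler("z",j[0]); B=Ro.from_euler("y",j[1]); C=Ro.from_euler("y",j[1]-j[2])
    W=A*C*Ro.from_euler("x",-j[3])*Ro.from_euler("y",-j[4])
    pos=A.apply([b,e,h])+(A*B).apply([0,0,L1])+(A*C).apply([L2,0,a])+W.apply([d,0,c])
    return pos,W*Ro.from_euler("x",-j[5])
if __name__=="__main__":
    f=lambda p:np.concatenate([fk(j,p)[0]-x for j,x in D])
    s=least_squares(f,[-160,350,400,0,400,200,0,0],loss="soft_l1",f_scale=3); print(np.round(s.x,1)); print(np.round(s.fun.reshape(-1,3),1) if s.fun.size==24 else s.fun)
    for j,x in D[1:4]: print(np.round(fk(j,s.x)[1].as_matrix()[:,0],2))
    np.save("p.npy",s.x)
E
python3 kin.py
```

```text
[-146.6  238.5  571.4  -29.5  651.9  274.4 -182.2  -34.5]
[[   5.7   16.5   -5.1]
 [   2.6  -14.8   53.4]
 [  -1.3    1.5   -0.6]
 [   3.1  -30.7    3.7]
 [   1.4  -49.6    1.1]
 [  -3.3    1.7   -1.2]
 [   0.5    2.5    1. ]
 [-101.2  -10.2 -113.2]]
[ 0.57  0.03 -0.82]
[ 0.57  0.03 -0.82]
[ 0.58  0.02 -0.82]
```

```bash
cat > kin.py <<'E'
from h import *
from scipy.optimize import least_squares
D=[([-1.0434,.3855,.0068,-.0004,-1.194,-.2586],(165.9,-602.1,230.3)),([-0.66,.11,-.3,-.57,-.76,-.51],(417.1,-350.3,231.1)),([-.34,.19,-.43,-.54,-.44,-.74],(501.4,-253.1,158.4)),([-.43,.35,-.42,-.85,-.35,-.35],(502.2,-257.8,65.5)),([-.47,.43,-.41,-1.03,-.34,-.13],(503.3,-251.9,25)),([-.32,.54,-.05,-.49,-.45,-.82],(696.9,-311.4,103.2)),([-.36,.43,-.16,-.53,-.47,-.74],(627.9,-311.9,131.1)),([.19,.11,-.72,.11,-.16,-1.79],(543.6,-62.7,170.7))]
def mats(j,off=0):
    A=Ro.from_euler("z",j[0]+off); B=A*Ro.from_euler("y",j[1]); C=A*Ro.from_euler("y",j[1]-j[2])
    F=C*Ro.from_euler("x",-j[3]); W=F*Ro.from_euler("y",-j[4])
    m=lambda R:R.as_matrix()
    return np.column_stack([[0,0,1],m(A)[:,0],m(A)[:,1],m(B)[:,2],m(C)[:,0],m(C)[:,2],m(F)[:,1],m(W)[:,0]]),W*Ro.from_euler("x",-j[5])
if __name__=="__main__":
  for off in (0,-.26):
    M=np.vstack([mats(j,off)[0] for j,_ in D]); x=np.concatenate([x for _,x in D])
    p=np.linalg.lstsq(np.vstack([M,np.eye(8)*.02]),np.r_[x,np.zeros(8)],rcond=None)[0]; print(off,np.round(p)); print(np.round((M@p-x).reshape(-1,3)).tolist())
    print([np.round(mats(j,off)[1].as_matrix()[:,0],2).tolist() for j,_ in D])
E
python3 kin.py
```

```text
0 [ 171.   -9.    0.  565.  431.   -2. -159.  302.]
[[0.0, 1.0, 1.0], [-0.0, -1.0, 1.0], [1.0, 0.0, -0.0], [1.0, -3.0, 2.0], [0.0, 1.0, -1.0], [-2.0, -2.0, 0.0], [0.0, 2.0, -3.0], [-1.0, 1.0, 1.0]]
[[-0.0, 0.0, -1.0], [0.57, 0.03, -0.82], [0.57, 0.03, -0.82], [0.58, 0.02, -0.82], [0.58, 0.03, -0.82], [0.57, 0.03, -0.82], [0.57, 0.03, -0.82], [0.54, 0.09, -0.84]]
-0.26 [ 156.   24.  176.  540.  414.    7. -175.  270.]
[[-2.0, 10.0, 9.0], [16.0, -5.0, -6.0], [6.0, 9.0, -3.0], [12.0, 2.0, -1.0], [19.0, 4.0, -3.0], [-29.0, -34.0, 1.0], [-16.0, -18.0, -5.0], [-14.0, 23.0, 8.0]]
[[-0.0, 0.0, -1.0], [0.56, -0.12, -0.82], [0.56, -0.12, -0.82], [0.56, -0.13, -0.82], [0.56, -0.12, -0.82], [0.56, -0.12, -0.82], [0.56, -0.12, -0.82], [0.55, -0.06, -0.84]]
```

```bash
cat >> kin.py <<'E'
p=np.array([171,-9,0,565,431,-2,-159,302.])
lo=np.array([-3.14,-1.21,-1.07,-3.16,-2.99,-3.1]);hi=np.array([3.14,2.06,1.41,2.05,-.16,3.1])
seeds=[[-.4,.4,-.3,-.6,-.45,-.7],[.3,.2,-.6,.3,-.3,-1.5],[.3,.3,-.4,-1.2,-.5,0],[.5,.4,-.4,.9,-.4,-2.3]]
# tool y in W*Rx(-j6): calibrate constant from sample
def frame(j):
    M,T=mats(j); return M@p,T
K=frame(D[2][0])[1].inv()*Ro.from_matrix(Rt().as_matrix())
def ik(tcp,R):
    out=[]
    for s in seeds:
        f=lambda j:np.r_[(frame(j)[0]-tcp)/100,(R*(frame(j)[1]*K).inv()).as_rotvec()]
        r=least_squares(f,np.clip(s,lo+.01,hi-.01),bounds=(lo,hi))
        if np.abs(r.fun).max()<.01 and not any(np.abs(r.x-o).max()<.1 for o in out): out.append(r.x)
    return out
E
sed -i 's/__name__=="__main__"/0/' kin.py
python3 - <<'E'
from kin import *
for n,g,leans,yaws in [("B",(525,15,42),(35,28),(-.5,-.3,.054,.4)),("Bhi",(525,15,130),(35,28),(-.5,-.3,.054,.4)),("A",(508,220,42),(35,28),(-.25,.054,.3)),("Ahi",(508,220,120),(35,28),(-.25,.054,.3)),
  ("tr180",(622,180,51),(35,28),(.054,)),("tr180hi",(560,180,85),(35,28),(.054,)),("tr300",(616,300,51),(35,28),(.054,))]:
  for l in leans:
    for y in yaws:
      R=Rt(y,np.radians(l)); print(n,l,y,[np.round(o,2).tolist() for o in ik(np.array(g)+22*R.apply([0,0,1]),R)])
E
```

```text
B 35 -0.5 []
B 35 -0.3 [[-0.28, 0.42, -0.87, -3.16, -0.32, 1.57]]
B 35 0.054 []
B 35 0.4 [[0.09, 0.39, -0.49, -1.03, -0.2, -0.29]]
B 28 -0.5 []
B 28 -0.3 []
B 28 0.054 []
B 28 0.4 [[0.24, 0.4, -0.56, -0.56, -0.16, -0.87]]
Bhi 35 -0.5 []
Bhi 35 -0.3 []
Bhi 35 0.054 []
Bhi 35 0.4 [[0.26, 0.21, -0.6, -0.47, -0.18, -0.99]]
Bhi 28 -0.5 []
Bhi 28 -0.3 []
Bhi 28 0.054 []
Bhi 28 0.4 [[0.31, 0.22, -0.63, -0.18, -0.25, -1.3]]
A 35 -0.25 []
A 35 0.054 []
A 35 0.3 []
A 28 -0.25 []
A 28 0.054 []
A 28 0.3 []
Ahi 35 -0.25 []
Ahi 35 0.054 []
Ahi 35 0.3 []
Ahi 28 -0.25 []
Ahi 28 0.054 []
Ahi 28 0.3 []
tr180 35 0.054 []
tr180 28 0.054 []
tr180hi 35 0.054 []
tr180hi 28 0.054 []
tr300 35 0.054 []
tr300 28 0.054 []
```

```bash
cat >> kin.py <<'E'
def ik2(tcp,R,n=12):
    rng=np.random.default_rng(0); out=[]
    for flip in (0,1):
      Q=R*Ro.from_euler("z",np.pi*flip)
      for i in range(n):
        s=np.array([np.arctan2(tcp[1],tcp[0])+.25,.4,-.3,rng.uniform(-3,2),rng.uniform(-1,-.2),rng.uniform(-3,3)])
        f=lambda j:np.r_[(frame(j)[0]-tcp)/100,(Q.inv()*(frame(j)[1]*K)).as_rotvec()]
        r=least_squares(f,s,bounds=(lo-[0,0,.0,0,0,0],hi),max_nfev=200)
        if np.abs(r.fun).max()<.01 and not any(np.abs(r.x-o).max()<.15 for o in out): out.append(r.x)
    return out
E
python3 - <<'E'
from kin import *
print(np.round(K.as_matrix(),2).tolist())
for j,x in D[:1]+D[4:6]: print(np.round(frame(j)[0]-x), np.round((frame(j)[1]*K).as_matrix(),2).tolist())
for n,g,yaws in [("B",(525,15,42),(-.4,.054,.4)),("A",(508,220,42),(-.4,.054,.5)),("tr180",(622,180,51),(-.3,.054,.3)),("tr300",(616,300,51),(.054,))]:
  for l in (35,28,20):
    for y in yaws:
      R=Rt(y,np.radians(l)); print(n,l,y,[np.round(o,2).tolist() for o in ik2(np.array(g)+22*R.apply([0,0,1]),R)])
E
```

```text
[[0.01, 0.0, 1.0], [-1.0, 0.0, 0.01], [-0.0, -1.0, 0.0]]
[0. 1. 1.] [[-0.97, -0.26, 0.01], [-0.26, 0.97, 0.0], [-0.01, 0.0, -1.0]]
[ 0.  1. -0.] [[-0.81, -0.05, 0.58], [-0.04, 1.0, 0.03], [-0.58, 0.0, -0.81]]
[-2. -2.  1.] [[-0.82, -0.04, 0.58], [-0.03, 1.0, 0.03], [-0.58, 0.0, -0.82]]
B 35 -0.4 []
B 35 0.054 []
B 35 0.4 [[0.09, 0.39, -0.49, -1.03, -0.2, -0.29], [0.07, 0.39, -0.49, -1.09, -0.21, 2.93]]
B 28 -0.4 []
B 28 0.054 []
B 28 0.4 []
B 20 -0.4 []
B 20 0.054 []
B 20 0.4 [[0.32, 0.41, -0.63, -0.15, -0.19, -1.34], [0.32, 0.4, -0.64, -0.16, -0.18, 1.81]]
A 35 -0.4 [[0.51, 0.47, -0.95, 2.02, -0.52, 1.83], [0.52, 0.47, -0.95, 2.02, -0.54, -1.33]]
A 35 0.054 []
A 35 0.5 []
A 28 -0.4 [[0.53, 0.45, -0.92, 1.81, -0.39, 2.02], [0.53, 0.45, -0.92, 1.84, -0.41, -1.15]]
A 28 0.054 []
A 28 0.5 []
A 20 -0.4 [[0.63, 0.44, -0.86, 1.3, -0.3, 2.43], [0.62, 0.44, -0.87, 1.36, -0.31, -0.77]]
A 20 0.054 []
A 20 0.5 []
tr180 35 -0.3 []
tr180 35 0.054 []
tr180 35 0.3 []
tr180 28 -0.3 [[0.32, 0.51, -0.75, 1.89, -0.29, 2.25], [0.31, 0.51, -0.75, 1.93, -0.3, -0.93]]
tr180 28 0.054 []
tr180 28 0.3 []
tr180 20 -0.3 [[0.52, 0.53, -0.64, 1.0, -0.3, 2.95], [0.5, 0.52, -0.66, 1.1, -0.29, -0.28]]
tr180 20 0.054 []
tr180 20 0.3 [[0.54, 0.52, -0.56, 0.46, -0.18, -2.24], [0.53, 0.52, -0.57, 0.49, -0.16, 0.87]]
tr300 35 0.054 []
tr300 28 0.054 [[0.41, 0.54, -0.67, 2.05, -0.19, 2.34]]
tr300 20 0.054 [[0.69, 0.56, -0.54, 0.83, -0.27, -2.99], [0.67, 0.56, -0.58, 0.98, -0.25, 0.03]]
```

```bash
cat > scan.py <<'E'
from kin import *
l2,h2=lo.copy(),hi.copy(); l2[5],h2[5]=-20,20
def ik3(tcp,R):
    out=[]
    for j4 in (-2.9,-1.5,-.3,.6,1.7):
        f=lambda j:np.r_[(frame(j)[0]-tcp)/100,(R.inv()*(frame(j)[1]*K)).as_rotvec()]
        r=least_squares(f,[np.arctan2(tcp[1],tcp[0])+.25,.4,-.5,j4,-.4,-1-j4],bounds=(l2,h2),max_nfev=60)
        if np.abs(r.fun).max()<.01 and not any(np.abs(r.x-o).max()<.15 for o in out): out.append(r.x)
    return out
if __name__=="__main__":
  for n,g in [("B",(525,15,42)),("A",(508,220,42)),("t150",(623,150,51)),("t220",(620,220,51)),("t280",(617,280,51)),("t345",(613,345,51))]:
    print(n)
    for l in (20,25,30,35,42,50):
      row=[]
      for y in (-.3,-.1,.1,.3,.5):
        R=Rt(y,np.radians(l)); s=ik3(np.array(g)+22*R.apply([0,0,1]),R)
        row.append(" | ".join(f"{o[0]:.2f} {o[3]:.2f} {o[4]:.2f}" for o in s) or "-")
      print(l,"   ".join(f"[{r}]" for r in row))
E
time python3 scan.py
```

```text
B
20 [-]   [-]   [-]   [-]   [0.28 -0.28 -0.27]
25 [-]   [-]   [-]   [-]   [0.24 -0.49 -0.23]
30 [-0.28 -3.16 -0.17]   [-]   [-]   [-]   [0.16 -0.75 -0.24]
35 [-0.28 -3.16 -0.32]   [-]   [-]   [-]   [0.05 -1.05 -0.29]
42 [-0.27 -3.16 -0.56]   [-0.34 -2.73 -0.42]   [-0.23 -2.05 -0.25]   [-0.14 -1.63 -0.29]   [-0.14 -1.43 -0.41]
50 [-0.27 -3.16 -0.86]   [-0.39 -2.82 -0.75]   [-0.42 -2.43 -0.62]   [-0.37 -2.04 -0.56]   [-0.32 -1.73 -0.60]
A
20 [0.56 1.48 -0.26]   [0.39 1.90 -0.17]   [-]   [-]   [-]
25 [0.47 1.88 -0.31]   [-]   [-]   [-]   [-]
30 [0.45 2.05 -0.39]   [-]   [-]   [-]   [-]
35 [-]   [-]   [0.12 -3.16 -0.28]   [-]   [-]
42 [-]   [-]   [0.12 -3.16 -0.51]   [0.07 -2.68 -0.35]   [0.25 -1.83 -0.17]
50 [-]   [-]   [0.12 -3.16 -0.79]   [0.02 -2.80 -0.68]   [0.01 -2.38 -0.55]
t150
20 [0.46 1.08 -0.26]   [0.37 1.28 -0.16]   [-]   [0.50 0.35 -0.19]   [0.48 -0.02 -0.31]
25 [0.29 1.76 -0.24]   [-]   [-]   [-]   [0.48 -0.05 -0.18]
30 [-]   [-]   [-]   [-]   [-]
35 [-]   [-]   [-]   [-]   [-]
42 [-]   [-]   [-0.02 -2.63 -0.16]   [-]   [0.28 -1.13 -0.16]
50 [-]   [-]   [-0.06 -2.89 -0.51]
[... 570 characters left out ...]
[-]   [-]   [-]
30 [0.57 1.61 -0.39]   [0.43 2.01 -0.28]   [-]   [-]   [-]
35 [0.54 1.85 -0.45]   [-]   [-]   [-]   [-]
42 [0.52 2.05 -0.58]   [-]   [-]   [-]   [-]
50 [-]   [-]   [-]   [0.15 -2.87 -0.44]   [0.20 -2.17 -0.28]
t345
20 [0.81 0.69 -0.49]   [0.79 0.74 -0.40]   [0.76 0.74 -0.31]   [0.76 0.59 -0.27]   [0.77 0.30 -0.30]
25 [0.78 1.03 -0.44]   [0.70 1.28 -0.32]   [0.58 1.61 -0.19]   [-]   [-]
30 [0.73 1.36 -0.45]   [0.60 1.73 -0.33]   [-]   [-]   [-]
35 [0.69 1.61 -0.50]   [0.56 2.00 -0.39]   [-]   [-]   [-]
42 [0.67 1.83 -0.60]   [-]   [-]   [0.28 -3.07 -0.22]   [-]
50 [0.68 1.97 -0.75]   [-]   [-]   [0.28 -3.10 -0.48]   [0.27 -2.45 -0.28]
real	0m30.341s
user	0m30.328s
sys	0m0.148s
```

```bash
python3 - <<'E'
from scan import *
def q(n,g,l,y):
    R=Rt(y,np.radians(l)); print(n,g,l,y,[np.round(o,2).tolist() for o in ik3(np.array(g)+22*R.apply([0,0,1]),R)])
for l,y in((20,.5),(28,.6),(35,.6),(42,.5),(50,.5),(50,.1)): q("now",(530,-40,150),l,y)
for g in ((525,15,110),(525,15,46),(530,150,110),(560,180,85),(624,180,75),(620,180,51)): q("B>tray",g,50,.1)
for g in ((508,220,110),(508,220,50)): q("A",g,42,.3)
for g in ((560,290,90),(618,290,80),(616,290,60),(618,300,60)):q("A>tray",g,42,.2)
for g in ((525,15,90),(600,-100,90),(690,-205,54)): q(">lid",g,50,.1)
go([530,-40,150],yaw=.6,lean=np.radians(25))
E
```

```text
now (530, -40, 150) 20 0.5 [[0.16, 0.24, -0.47, -0.22, -0.55, -1.06]]
now (530, -40, 150) 28 0.6 [[0.07, 0.23, -0.43, -0.48, -0.54, -0.67]]
now (530, -40, 150) 35 0.6 [[-0.02, 0.23, -0.41, -0.71, -0.54, -0.4]]
now (530, -40, 150) 42 0.5 [[-0.1, 0.22, -0.43, -0.95, -0.48, -0.21]]
now (530, -40, 150) 50 0.5 [[-0.26, 0.24, -0.43, -1.26, -0.59, 0.2]]
now (530, -40, 150) 50 0.1 [[-0.11, 0.18, -0.51, -1.39, -0.16, -0.04]]
B>tray (525, 15, 110) 50 0.1 [[-0.26, 0.27, -0.62, -2.05, -0.31, 0.75]]
B>tray (525, 15, 46) 50 0.1 [[-0.41, 0.49, -0.76, -2.42, -0.6, 1.3]]
B>tray (530, 150, 110) 50 0.1 [[-0.07, 0.33, -0.81, -2.83, -0.45, 1.41]]
B>tray (560, 180, 85) 50 0.1 [[0.0, 0.44, -0.8, -2.99, -0.54, 1.51]]
B>tray (624, 180, 75) 50 0.1 [[0.0, 0.51, -0.65, -2.97, -0.46, 1.49]]
B>tray (620, 180, 51) 50 0.1 [[0.0, 0.56, -0.68, -2.99, -0.54, 1.51]]
A (508, 220, 110) 42 0.3 []
A (508, 220, 50) 42 0.3 [[0.08, 0.44, -0.69, -2.63, -0.31, 1.26]]
A>tray (560, 290, 90) 42 0.2 []
A>tray (618, 290, 80) 42 0.2 [[0.2, 0.51, -0.55, -3.15, -0.21, 1.58]]
A>tray (616, 290, 60) 42 0.2 [[0.21, 0.54, -0.56, -3.15, -0.26, 1.58]]
A>tray (618, 300, 60) 42 0.2 [[0.22, 0.55, -0.55, -3.16, -0.25, 1.58]]
>lid (525, 15, 90) 50 0.1 [[-0.33, 0.33, -0.67, -2.21, -0.41, 0.97]]
>lid (600, -100, 90) 50 0.1 [[-0.34, 0.41, -0.38, -1.66, -0.33, 0.39]]
>lid (690, -205, 54) 50 0.1 [[-0.4, 0.6, -0.12, -1.43, -0.38, 0.2]]
tcp [537.7 -34.8 130.1] shift/100 [-0.06   0.279 -0.407] turn/120 [-0.043  0.055  0.246]
```

```bash
python3 -m jog '[[[-0.05,0.05,0],[-0.01,0.015,0.06],-1],[[-0.06,0.1,0],[-0.02,0.03,0.12],-1],[[-0.06,0.2,0],[-0.03,0.045,0.18],-1],[[-0.06,0.25,-0.1],[-0.043,0.055,0.246],-1],[[-0.06,0.28,-0.2],[-0.043,0.055,0.246],-1],[[-0.06,0.28,-0.2],[-0.043,0.055,0.246],-1],[[-0.06,0.28,-0.2],[-0.043,0.055,0.246],-1]]'
python3 -c "
from h import *
st(); go([528,-20,130],yaw=.55,lean=np.radians(50))"
```

```text
clock: 10.15
position: [538.1, -36.3, 150.0]
ee_rot: [-0.286, 0.934, 0.064, 0.207]
contact_force: [-0.7, 0.4, -0.9]
gripper_width: 85.5
grasp_force: 0.0
10.2 [538.1 -36.3 150. ] [-0.66  0.43 -0.94] 85.5 0.0 j [ 0.1   0.2  -0.42 -0.37 -0.59 -0.8 ] lean/yaw [[0.349, 0.238, -0.906], [-0.56, 0.828, 0.001]]
tcp [542.4 -11.2 115.9] shift/100 [ 0.043  0.251 -0.342] turn/120 [ 0.112 -0.176 -0.021]
```

```bash
python3 -m jog '[[[0,0,0],[0.03,-0.05,-0.005],-1],[[0,0.05,-0.05],[0.06,-0.095,-0.01],-1],[[0.04,0.1,-0.1],[0.09,-0.14,-0.015],-1],[[0.04,0.2,-0.15],[0.112,-0.176,-0.021],-1],[[0.04,0.25,-0.15],[0.112,-0.176,-0.021],-1],[[0.04,0.25,-0.15],[0.112,-0.176,-0.021],-1]]'
python3 -c "
from h import *
st(); go([525.5,15,115],yaw=.1,lean=np.radians(50))"
```

```text
clock: 10.75
position: [540.8, -11.7, 134.8]
ee_rot: [-0.245, 0.873, 0.114, 0.407]
contact_force: [-0.7, -0.9, 0.2]
gripper_width: 85.1
grasp_force: 0.0
10.8 [540.8 -11.7 134.8] [-0.73 -0.92  0.22] 85.1 0.0 j [-0.24  0.24 -0.44 -1.28 -0.6   0.22] lean/yaw [[0.654, 0.398, -0.643], [-0.52, 0.854, 0.0]]
tcp [542.3  16.7 100.9] shift/100 [ 0.015  0.284 -0.34 ] turn/120 [-0.    -0.    -0.213]
```

```bash
python3 -m jog '[[[0,0.1,-0.1],[0,0,-0.05],-1],[[0.01,0.2,-0.2],[0,0,-0.1],-1],[[0.01,0.28,-0.3],[0,0,-0.15],-1],[[0.01,0.28,-0.3],[0,0,-0.2],-1],[[0.01,0.28,-0.3],[0,0,-0.213],-1],[[0.01,0.28,-0.3],[0,0,-0.213],-1]]'
python3 - <<'E'
from h import *
P=pts(get_image("wrist")); q=P[(abs(P[...,2]-61)<6)&(np.hypot(P[...,0]-525,P[...,1]-15)<45)]
print(len(q),np.round((np.percentile(q,3,0)+np.percentile(q,97,0))/2,1),np.round(np.ptp(q,0)))
st(); go([525.5,14.5,42],yaw=.1,lean=np.radians(50))
E
```

```text
clock: 11.35
position: [542.1, 17.6, 105.9]
ee_rot: [-0.049, 0.905, 0.021, 0.422]
contact_force: [-0.2, 0.0, 0.4]
gripper_width: 85.2
grasp_force: 0.0
6302 [523.8  11.4  59.3] [50. 50.  8.]
11.4 [542.6  17.4 106.2] [ 0.19 -0.77 -0.55] 85.5 0.0 j [-0.23  0.24 -0.6  -1.99 -0.28  0.66] lean/yaw [[0.763, 0.08, -0.642], [-0.107, 0.994, -0.004]]
tcp [542.3  16.2  27.9] shift/100 [-0.003 -0.013 -0.783] turn/120 [ 0.002  0.001 -0.003]
```

```bash
python3 -m jog '[[[0,-0.02,-0.2],[0,0,0],-1],[[0,-0.02,-0.4],[0,0,0],-1],[[0,-0.02,-0.6],[0,0,0],-1],[[0,-0.02,-0.75],[0,0,0],-1],[[0,-0.02,-0.75],[0,0,0],-1],[[0,-0.02,-0.75],[0,0,0],-1]]'
python3 -m jog '[[[0,0,0],[0,0,0],0],[[0,0,0],[0,0,0],0.5],[[0,0,0],[0,0,0],1],[[0,0,0],[0,0,0],1],[[0,0,0],[0,0,0],1],[[0,0,0],[0,0,0],1],[[0,0,0],[0,0,0],1],[[0,0,0],[0,0,0],1]]'
python3 -m jog '[[[0,0,0.1],[0,0,0],1],[[0,0,0.2],[0,0,0],1],[[0,0,0.3],[0,0,0],1],[[0,0,0.3],[0,0,0],1],[[0,0,0.3],[0,0,0],1],[[0,0,0.3],[0,0,0],1]]'
python3 -c "
from h import *
st()"
python3 -m jog '[[[0,0,0],[0,0,0],1],[[0,0,0],[0,0,0],1]]'
```

```text
clock: 12.0
position: [543.2, 15.7, 31.1]
ee_rot: [-0.049, 0.905, 0.022, 0.423]
contact_force: [-0.4, -0.1, 0.7]
gripper_width: 85.7
grasp_force: 0.0
clock: 12.8
position: [543.7, 15.4, 32.7]
ee_rot: [-0.049, 0.904, 0.021, 0.425]
contact_force: [-2.8, -1.5, 5.3]
gripper_width: 47.6
grasp_force: 60.6
clock: 13.4
position: [542.1, 15.6, 60.0]
ee_rot: [-0.049, 0.905, 0.021, 0.421]
contact_force: [-0.6, -0.4, -4.4]
gripper_width: 47.6
grasp_force: 62.4
13.4 [542.1  15.6  60. ] [-0.64 -0.38 -4.41] 47.6 62.4 j [-0.38  0.39 -0.72 -2.32 -0.5   1.14] lean/yaw [[0.761, 0.079, -0.644], [-0.106, 0.994, -0.003]]
clock: 13.6
position: [542.6, 15.3, 60.2]
ee_rot: [-0.048, 0.905, 0.021, 0.422]
contact_force: [-0.4, -0.3, -3.5]
gripper_width: 47.9
grasp_force: 62.4
```

Tin B is full (about 4 N). It goes to the tray, near y=187.

```bash
python3 -m jog '[[[0,0,0.15],[0,0,0],1],[[0,0,0.3],[0,0,0],1],[[0,0,0.43],[0,0,0],1],[[0,0,0.43],[0,0,0],1],[[0.05,0.2,0.43],[0,0,0],1],[[0.1,0.4,0.43],[0,0,0],1],[[0.2,0.6,0.43],[0,0,0],1],[[0.2,0.8,0.43],[0,0,0],1],[[0.2,1,0.43],[0,0,0],1],[[0.2,1,0.43],[0,0,0],1]]'
python3 -m jog '[[[0.1,0.2,0],[0,0,-0.005],1],[[0.2,0.4,0],[0,0,-0.01],1],[[0.22,0.6,0],[0,0,-0.02],1],[[0.22,0.72,0],[0,0,-0.02],1],[[0.22,0.72,0],[0,0,-0.02],1],[[0.22,0.72,-0.15],[0,0,-0.02],1],[[0.22,0.72,-0.28],[0,0,-0.02],1],[[0.22,0.72,-0.28],[0,0,-0.02],1],[[0.22,0.72,-0.28],[0,0,-0.02],1]]'
python3 -c "
from h import *
st()"
```

```text
clock: 14.6
position: [560.9, 116.0, 101.0]
ee_rot: [-0.048, 0.906, 0.021, 0.42]
contact_force: [-0.9, -0.1, -5.3]
gripper_width: 47.9
grasp_force: 62.8
clock: 15.5
position: [585.4, 186.5, 75.7]
ee_rot: [-0.029, 0.906, 0.012, 0.423]
contact_force: [0.1, -0.1, -2.6]
gripper_width: 47.7
grasp_force: 63.1
15.5 [585.4 186.5  75.7] [ 0.1  -0.12 -2.59] 47.7 63.1 j [ 0.04  0.44 -0.82 -3.11 -0.57  1.56] lean/yaw [[0.765, 0.046, -0.642], [-0.063, 0.998, -0.004]]
```

```bash
python3 -m jog '[[[0.1,0,-0.03],[0,0,0],1],[[0.2,0,-0.03],[0,0,0],1],[[0.3,0,-0.03],[0,0,0],1],[[0.4,0,-0.03],[0,0,0],1],[[0.5,0,-0.03],[0,0,0],1],[[0.55,0,-0.03],[0,0,0],1],[[0.55,0,-0.1],[0,0,0],1],[[0.55,0,-0.2],[0,0,0],1],[[0.55,0,-0.27],[0,0,0],1],[[0.55,0,-0.3],[0,0,0],1],[[0.55,0,-0.3],[0,0,0],1]]'
```

```text
clock: 16.6
position: [639.3, 187.4, 44.6]
ee_rot: [-0.03, 0.906, 0.012, 0.422]
contact_force: [0.5, -1.1, -3.6]
gripper_width: 47.5
grasp_force: 63.1
```

```bash
python3 -m jog '[[[0,0,-0.005],[0,0,0],1],[[0,0,-0.01],[0,0,0],1],[[0,0,-0.015],[0,0,0],1],[[0,0,-0.02],[0,0,0],1],[[0,0,-0.02],[0,0,0],1]]'
```

```text
clock: 17.1
position: [640.1, 187.4, 44.1]
ee_rot: [-0.03, 0.906, 0.012, 0.423]
contact_force: [0.6, 0.4, -4.1]
gripper_width: 47.5
grasp_force: 63.1
```

```bash
python3 -m jog '[[[0,0,-0.01],[0,0,0],1],[[0,0,-0.02],[0,0,0],1],[[0,0,-0.02],[0,0,0],1]]'
```

```text
clock: 17.4
position: [640.3, 187.4, 42.8]
ee_rot: [-0.03, 0.905, 0.012, 0.424]
contact_force: [-2.4, -0.7, 2.4]
gripper_width: 47.6
grasp_force: 63.7
```

```bash
python3 -c "
from h import *
st()"; python3 -m jog '[[[0,0,-0.005],[0,0,0],1],[[0,0,-0.01],[0,0,0],1],[[0,0,-0.01],[0,0,0],1]]'
```

```text
17.4 [640.3 187.4  42.8] [-2.37 -0.69  2.35] 47.6 63.7 j [ 0.03  0.56 -0.71 -3.1  -0.58  1.56] lean/yaw [[0.767, 0.047, -0.64], [-0.064, 0.998, -0.003]]
clock: 17.7
position: [640.3, 187.4, 42.8]
ee_rot: [-0.03, 0.905, 0.012, 0.425]
contact_force: [-5.5, -2.5, 6.5]
gripper_width: 47.7
grasp_force: 64.1
```

```bash
python3 -m jog '[[[0,0,0.01],[0,0,0],-0.3],[[0,0,0.01],[0,0,0],-0.6],[[0,0,0.01],[0,0,0],-0.8],[[0,0,0.01],[0,0,0],-0.8],[[0,0,0.01],[0,0,0],-0.8]]'
python3 -m jog '[[[-0.08,0,0.07],[0,0,0],-0.8],[[-0.23,-0.01,0.2],[0,0,0],-0.8],[[-0.38,-0.02,0.33],[0,0,0],-0.8],[[-0.6,-0.03,0.55],[0,0,0],-0.9],[[-0.8,-0.04,0.8],[0,0,0],-1],[[-0.8,-0.04,0.8],[0,0,0],-1]]'
python3 - <<'E'
from h import *
im=get_image("wrist"); cv2.imwrite("pics/w2.png",im["frame"][...,::-1]); P=pts(im)
for n,x,y,h in (("B",622,187,72),("A",508,219,62)):
    q=P[(abs(P[...,2]-h)<6)&(np.hypot(P[...,0]-x,P[...,1]-y)<40)]
    if len(q): print(n,len(q),np.round((np.percentile(q,3,0)+np.percentile(q,97,0))/2,1),np.round(np.ptp(q,0)))
st()
E
```

```text
clock: 18.2
position: [640.2, 187.4, 41.9]
ee_rot: [-0.03, 0.906, 0.012, 0.423]
contact_force: [-0.5, -0.2, -0.3]
gripper_width: 77.0
grasp_force: 0.0
clock: 18.8
position: [558.1, 183.5, 125.3]
ee_rot: [-0.03, 0.905, 0.012, 0.425]
contact_force: [0.2, 1.4, 0.1]
gripper_width: 85.3
grasp_force: 0.0
B 2205 [620.1 185.3  69.6] [50. 49.  7.]
A 10759 [506.  216.1  60.1] [51. 50.  8.]
18.9 [559.3 183.5 124.3] [ 0.65  0.09 -0.34] 85.4 0.0 j [ 0.03  0.3  -0.84 -3.08 -0.44  1.54] lean/yaw [[0.768, 0.047, -0.639], [-0.064, 0.998, -0.003]]
```

View pics/w2.png

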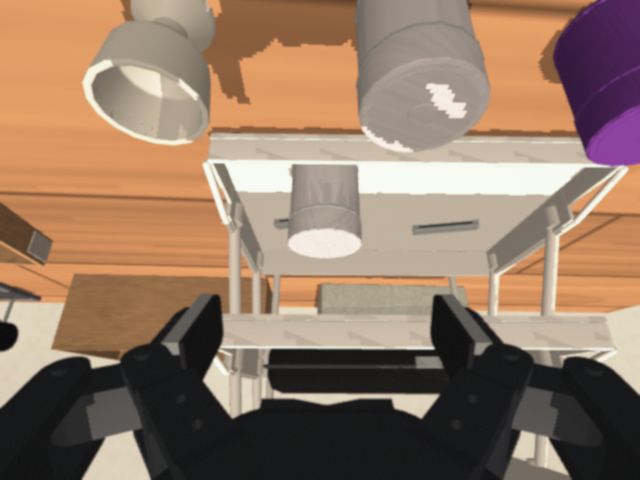

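Tin B stands in the tray at (325,215), with both slides undisturbed at (280,222) and (445,228). Next is tin A at (420,90), so I'm checking reachable leans there.

```bash
python3 - <<'E'
from scan import *
def q(n,g,l,y):
    R=Rt(y,np.radians(l)); print(n,g,l,y,[np.round(o,2).tolist() for o in ik3(np.array(g)+22*R.apply([0,0,1]),R)])
for z in (120,95,75,50):
  for l,y in ((50,.2),(43,.2),(43,.3)): q("A",(508,219,z),l,y)
for g in ((515,230,95),(550,290,95),(560,295,85),(618,295,82),(616,295,60)):
  q("tray",g,43,.2)
go([508,219,120],yaw=.2,lean=np.radians(50))
E
```

```text
A (508, 219, 120) 50 0.2 [[0.07, 0.31, -0.82, -2.91, -0.44, 1.44]]
A (508, 219, 120) 43 0.2 [[0.11, 0.28, -0.7, -2.77, -0.16, 1.28]]
A (508, 219, 120) 43 0.3 []
A (508, 219, 95) 50 0.2 [[0.07, 0.38, -0.86, -2.94, -0.54, 1.49]]
A (508, 219, 95) 43 0.2 [[0.09, 0.34, -0.74, -2.84, -0.26, 1.37]]
A (508, 219, 95) 43 0.3 []
A (508, 219, 75) 50 0.2 [[0.07, 0.44, -0.88, -2.96, -0.62, 1.52]]
A (508, 219, 75) 43 0.2 [[0.08, 0.39, -0.78, -2.9, -0.35, 1.44]]
A (508, 219, 75) 43 0.3 [[0.11, 0.37, -0.63, -2.47, -0.21, 1.06]]
A (508, 219, 50) 50 0.2 [[0.06, 0.52, -0.9, -2.98, -0.71, 1.54]]
A (508, 219, 50) 43 0.2 [[0.08, 0.46, -0.82, -2.95, -0.45, 1.49]]
A (508, 219, 50) 43 0.3 [[0.06, 0.44, -0.72, -2.67, -0.36, 1.3]]
tray (515, 230, 95) 43 0.2 [[0.11, 0.35, -0.74, -2.91, -0.27, 1.42]]
tray (550, 290, 95) 43 0.2 []
tray (560, 295, 85) 43 0.2 []
tray (618, 295, 82) 43 0.2 [[0.21, 0.51, -0.55, -3.16, -0.24, 1.58]]
tray (616, 295, 60) 43 0.2 [[0.21, 0.55, -0.57, -3.16, -0.29, 1.58]]
tcp [524.5 222.3 105.9] shift/100 [-0.348  0.389 -0.185] turn/120 [0.001 0.003 0.065]
```

```bash
python3 -m jog '[[[-0.1,0.1,0],[0,0,0.02],-1],[[-0.25,0.25,0],[0,0,0.045],-1],[[-0.35,0.37,-0.1],[0,0,0.065],-1],[[-0.35,0.37,-0.15],[0,0,0.065],-1],[[-0.35,0.37,-0.15],[0,0,0.065],-1]]'
python3 -c "
from h import *
st();go([508,219,51],yaw=.2,lean=np.radians(43))"
```

```text
clock: 19.35
position: [525.1, 220.2, 105.5]
ee_rot: [-0.091, 0.902, 0.041, 0.42]
contact_force: [-0.1, 1.3, 0.7]
gripper_width: 85.6
grasp_force: 0.0
19.4 [525.1 220.2 105.5] [-0.14  1.3   0.66] 85.6 0.0 j [ 0.07  0.32 -0.84 -2.91 -0.46  1.46] lean/yaw [[0.75, 0.15, -0.644], [-0.198, 0.98, -0.003]]
tcp [522.7 222.   34.9] shift/100 [-0.024  0.017 -0.706] turn/120 [-0.01   0.057  0.   ]
```

```bash
python3 -m jog '[[[0,0.01,-0.1],[-0.003,0.02,0],-1],[[0,0.02,-0.2],[-0.006,0.04,0],-1],[[-0.01,0.02,-0.28],[-0.01,0.057,0],-1],[[-0.02,0.02,-0.3],[-0.01,0.057,0],-1],[[-0.02,0.02,-0.45],[-0.01,0.057,0],-1],[[-0.02,0.02,-0.6],[-0.01,0.057,0],-1],[[-0.02,0.02,-0.7],[-0.01,0.057,0],-1],[[-0.02,0.02,-0.7],[-0.01,0.057,0],-1],[[-0.02,0.02,-0.7],[-0.01,0.057,0],-1]]'
python3 -m jog '[[[0,0,0],[0,0,0],0],[[0,0,0],[0,0,0],0.5],[[0,0,0],[0,0,0],1],[[0,0,0],[0,0,0],1],[[0,0,0],[0,0,0],1],[[0,0,0],[0,0,0],1],[[0,0,0],[0,0,0],1],[[0,0,0],[0,0,0],1]]'
python3 -m jog '[[[0,0,0.1],[0,0,0],1],[[0,0,0.2],[0,0,0],1],[[0,0,0.3],[0,0,0],1],[[0,0,0.3],[0,0,0],1],[[0,0,0.3],[0,0,0],1],[[0,0,0.3],[0,0,0],1]]'
python3 -c "
from h import *
st()"
python3 -m jog '[[[0,0,0],[0,0,0],1],[[0,0,0],[0,0,0],1]]'
```

```text
clock: 20.25
position: [523.1, 222.1, 36.9]
ee_rot: [-0.093, 0.925, 0.037, 0.366]
contact_force: [0.3, -0.5, 1.0]
gripper_width: 85.3
grasp_force: 0.0
clock: 21.05
position: [523.7, 222.5, 38.1]
ee_rot: [-0.093, 0.925, 0.037, 0.367]
contact_force: [-1.8, -1.5, 6.3]
gripper_width: 47.6
grasp_force: 62.0
clock: 21.65
position: [522.4, 222.4, 66.2]
ee_rot: [-0.093, 0.926, 0.037, 0.365]
contact_force: [-1.2, 0.1, -0.5]
gripper_width: 47.2
grasp_force: 62.0
21.6 [522.4 222.4  66.2] [-1.25  0.08 -0.49] 47.2 62.0 j [ 0.08  0.37 -0.79 -2.9  -0.35  1.43] lean/yaw [[0.669, 0.136, -0.731], [-0.199, 0.98, 0.0]]
clock: 21.85
position: [522.7, 222.4, 66.3]
ee_rot: [-0.093, 0.926, 0.037, 0.365]
contact_force: [0.2, 0.4, 0.2]
gripper_width: 47.5
grasp_force: 62.0
```

Tin A is empty (under 1 N). I'm planning the carry to the lid past the wrist's dead zone.

```bash
python3 - <<'E'
from scan import *
for g in ((508,219,130),(515,150,130),(530,80,130),(550,0,130),(590,-70,130),(640,-140,130),(690,-205,120),(690,-205,60)):
  print(g)
  for l in (43,52,60):
   for y in (.2,.4,.6):
    R=Rt(y,np.radians(l)); print("  ",l,y,[np.round(o,2).tolist() for o in ik3(np.array(g)+22*R.apply([0,0,1]),R)])
E
```

```text
(508, 219, 130)
   43 0.2 []
   43 0.4 []
   43 0.6 []
   52 0.2 [[0.07, 0.3, -0.84, -2.91, -0.47, 1.45]]
   52 0.4 [[0.11, 0.27, -0.61, -2.24, -0.29, 0.88]]
   52 0.6 [[0.21, 0.26, -0.5, -1.74, -0.31, 0.43]]
   60 0.2 [[0.05, 0.38, -0.93, -2.96, -0.78, 1.52]]
   60 0.4 [[-0.02, 0.35, -0.78, -2.53, -0.66, 1.29]]
   60 0.6 [[-0.0, 0.34, -0.63, -2.12, -0.61, 0.97]]
(515, 150, 130)
   43 0.2 []
   43 0.4 []
   43 0.6 [[0.38, 0.22, -0.51, -0.95, -0.19, -0.46]]
   52 0.2 [[-0.07, 0.26, -0.73, -2.51, -0.37, 1.15]]
   52 0.4 [[0.04, 0.24, -0.56, -1.9, -0.3, 0.58]]
   52 0.6 [[0.06, 0.26, -0.51, -1.6, -0.41, 0.4]]
   60 0.2 [[-0.15, 0.35, -0.88, -2.68, -0.72, 1.4]]
   60 0.4 [[-0.16, 0.32, -0.72, -2.26, -0.63, 1.1]]
   60 0.6 [[-0.13, 0.32, -0.6, -1.91, -0.66, 0.85]]
(530, 80, 130)
   43 0.2 []
   43 0.4 []
   43 0.6 [[0.14, 0.24, -0.46, -1.04, -0.35, -0.2]]
   52 0.2 [[-0.13, 0.24, -0.6, -2.07, -0.29, 0.73]]
   52 0.4 [[-0.07, 0.25, -0.52, -1.68, -0.37, 0.43]]
   52 0.6 [[-0.09, 0.28, -0.47, -1.48, -0.52, 0.37]]
   60 0.2 [[-0.3, 0.33, -0.77, -2.39, -0.65, 1.21]]
   60 0.4 [[-0.27, 0.32, -0
[... 1782 characters left out ...]
12]]
   52 0.6 [[-0.46, 0.59, 0.05, -1.11, -0.87, 0.19]]
   60 0.2 [[-0.51, 0.54, -0.13, -1.58, -0.6, 0.43]]
   60 0.4 [[-0.53, 0.58, -0.05, -1.42, -0.77, 0.39]]
   60 0.6 [[-0.54, 0.63, 0.04, -1.29, -0.95, 0.38]]
(690, -205, 60)
   43 0.2 [[-0.3, 0.58, -0.09, -1.01, -0.39, -0.21]]
   43 0.4 [[-0.35, 0.61, -0.03, -1.0, -0.58, -0.04]]
   43 0.6 [[-0.38, 0.65, 0.04, -0.96, -0.76, 0.08]]
   52 0.2 [[-0.44, 0.61, -0.1, -1.44, -0.49, 0.29]]
   52 0.4 [[-0.46, 0.64, -0.04, -1.3, -0.67, 0.29]]
   52 0.6 [[-0.48, 0.68, 0.04, -1.19, -0.84, 0.32]]
   60 0.2 [[-0.56, 0.65, -0.15, -1.73, -0.65, 0.65]]
   60 0.4 [[-0.55, 0.68, -0.06, -1.52, -0.78, 0.55]]
   60 0.6 [[-0.55, 0.72, 0.03, -1.36, -0.94, 0.5]]
```

```bash
python3 -c "
from h import *
go([508,219,140],yaw=.3,lean=np.radians(55))"
python3 -m jog '[[[0,0,0.15],[0,-0.01,0],1],[[0,0,0.3],[0.005,-0.04,0.01],1],[[0,0,0.45],[0.01,-0.07,0.02],1],[[0.02,0,0.58],[0.02,-0.098,0.04],1],[[0.02,0,0.58],[0.02,-0.098,0.045],1],[[0.02,0,0.58],[0.02,-0.098,0.045],1]]'
python3 -c "
from h import *
st();go([535,60,140],yaw=.3,lean=np.radians(55))"
```

```text
tcp [525.2 224.3 127.4] shift/100 [0.025 0.02  0.611] turn/120 [ 0.025 -0.097  0.047]
clock: 22.45
position: [525.7, 222.1, 125.0]
ee_rot: [-0.132, 0.877, 0.063, 0.458]
contact_force: [0.4, 0.1, -0.5]
gripper_width: 47.0
grasp_force: 61.7
22.4 [525.7 222.1 125. ] [ 0.37  0.13 -0.52] 47.0 61.7 j [ 0.03  0.29 -0.8  -2.7  -0.51  1.34] lean/yaw [[0.787, 0.231, -0.572], [-0.288, 0.957, -0.01]]
tcp [552.2  65.3 127.4] shift/100 [ 0.265 -1.568  0.023] turn/120 [0.004 0.002 0.004]
```

```bash
python3 -m jog '[[[0.05,-0.25,0],[0,0,0],1],[[0.1,-0.5,0],[0,0,0],1],[[0.15,-0.75,0],[0,0,0],1],[[0.2,-1,0],[0,0,0],1],[[0.2,-1,0],[0,0,0],1]]'
python3 -m jog '[[[0.1,-0.25,0],[0,0,0],1],[[0.2,-0.5,0],[0,0,0],1],[[0.3,-0.75,0],[0,0,0],1],[[0.4,-1,0],[0,0,0],1],[[0.4,-1,0],[0,0,0],1]]'
python3 -m jog '[[[0.1,-0.25,0],[0,0,0],1],[[0.25,-0.5,0],[0,0,0],1],[[0.4,-0.75,0],[0,0,0],1],[[0.5,-1,0],[0,0,0],1],[[0.5,-1,0],[0,0,0],1]]'
python3 -c "
from h import *
st()"
```

```text
clock: 22.95
position: [546.9, 120.8, 125.7]
ee_rot: [-0.132, 0.876, 0.062, 0.459]
contact_force: [0.8, 0.7, 0.3]
gripper_width: 47.2
grasp_force: 61.8
clock: 23.45
position: [586.7, 21.3, 125.0]
ee_rot: [-0.132, 0.877, 0.063, 0.459]
contact_force: [0.4, 0.5, 0.7]
gripper_width: 47.2
grasp_force: 61.9
clock: 23.95
position: [636.4, -78.6, 124.4]
ee_rot: [-0.131, 0.877, 0.063, 0.458]
contact_force: [0.4, 1.0, 0.3]
gripper_width: 47.4
grasp_force: 62.0
23.9 [636.4 -78.6 124.4] [0.36 1.01 0.34] 47.4 62.0 j [-0.34  0.37 -0.32 -1.54 -0.5   0.37] lean/yaw [[0.787, 0.231, -0.572], [-0.288, 0.958, -0.01]]
```

```bash
python3 -m jog '[[[0.15,-0.25,0],[0,0,0],1],[[0.3,-0.5,0],[0,0,0],1],[[0.45,-0.75,0],[0,0,0],1],[[0.6,-1,0],[0,0,0],1],[[0.6,-1,0],[0,0,0],1]]'
python3 -c "
from h import *
s=read_state();st()
print(np.degrees((Ro.from_quat([-0.093,0.925,0.037,0.367])*Ro.from_quat(s['ee_rot']).inv()).as_rotvec())/120)"
```

```text
clock: 24.45
position: [696.4, -178.4, 124.1]
ee_rot: [-0.131, 0.877, 0.063, 0.459]
contact_force: [-0.3, 1.0, -0.9]
gripper_width: 47.2
grasp_force: 62.0
24.4 [ 696.4 -178.4  124.1] [-0.3   1.04 -0.88] 47.2 62.0 j [-0.42  0.48 -0.12 -1.35 -0.58  0.2 ] lean/yaw [[0.787, 0.231, -0.572], [-0.288, 0.957, -0.01]]
[-0.01958195  0.09701544 -0.04432228]
```

```bash
python3 -m jog '[[[0.03,-0.1,0],[-0.005,0.03,-0.01],1],[[0.06,-0.18,0],[-0.01,0.06,-0.025],1],[[0.1,-0.2,0],[-0.02,0.097,-0.044],1],[[0.1,-0.2,-0.1],[-0.02,0.097,-0.044],1],[[0.1,-0.2,-0.3],[-0.02,0.097,-0.044],1],[[0.1,-0.2,-0.5],[-0.02,0.097,-0.044],1],[[0.1,-0.2,-0.65],[-0.02,0.097,-0.044],1],[[0.1,-0.2,-0.75],[-0.02,0.097,-0.044],1],[[0.1,-0.2,-0.78],[-0.02,0.097,-0.044],1],[[0.1,-0.2,-0.78],[-0.02,0.097,-0.044],1]]'
python3 -c "
from h import *
st()"
```

```text
clock: 25.45
position: [704.0, -196.9, 45.3]
ee_rot: [-0.094, 0.925, 0.038, 0.366]
contact_force: [0.4, -0.2, -0.1]
gripper_width: 47.7
grasp_force: 61.9
25.4 [ 704.  -196.9   45.3] [ 0.35 -0.19 -0.1 ] 47.7 61.9 j [-0.29  0.58 -0.1  -1.04 -0.39 -0.19] lean/yaw [[0.67, 0.139, -0.73], [-0.201, 0.98, 0.002]]
```

```bash
python3 -m jog '[[[0,0,-0.01],[0,0,0],1],[[0,0,-0.02],[0,0,0],1],[[0,0,-0.03],[0,0,0],1],[[0,0,-0.03],[0,0,0],1]]'
```

```text
clock: 25.85
position: [705.1, -197.5, 44.3]
ee_rot: [-0.094, 0.925, 0.037, 0.367]
contact_force: [-0.5, -0.5, -0.4]
gripper_width: 47.4
grasp_force: 61.9
```

```bash
python3 -m jog '[[[0,0,-0.01],[0,0,0],1],[[0,0,-0.02],[0,0,0],1],[[0,0,-0.02],[0,0,0],1],[[0,0,-0.02],[0,0,0],1]]'
```

```text
clock: 26.25
position: [705.2, -197.6, 42.2]
ee_rot: [-0.094, 0.925, 0.037, 0.367]
contact_force: [1.0, 0.1, 0.5]
gripper_width: 47.6
grasp_force: 62.3
```

```bash
python3 -m jog '[[[0,0,-0.01],[0,0,0],1],[[0,0,-0.01],[0,0,0],1],[[0,0,-0.01],[0,0,0],1]]'
```

```text
clock: 26.55
position: [705.3, -197.6, 42.2]
ee_rot: [-0.094, 0.925, 0.037, 0.367]
contact_force: [-2.8, 1.5, 6.0]
gripper_width: 47.7
grasp_force: 62.6
```

Contact with the lid floor, so release and back off along the tool axis.

```bash
python3 -m jog '[[[0,0,0.01],[0,0,0],-0.3],[[0,0,0.01],[0,0,0],-0.6],[[0,0,0.01],[0,0,0],-0.8],[[0,0,0.01],[0,0,0],-0.8],[[0,0,0.01],[0,0,0],-0.8]]'
python3 -m jog '[[[-0.07,-0.01,0.08],[0,0,0],-0.8],[[-0.2,-0.04,0.22],[0,0,0],-0.8],[[-0.34,-0.07,0.37],[0,0,0],-0.8],[[-0.5,-0.1,0.55],[0,0,0],-0.8],[[-0.7,-0.14,0.8],[0,0,0],-0.8],[[-0.9,-0.18,1],[0,0,0],-0.8],[[-0.9,-0.18,1],[0,0,0],-0.8],[[-0.9,-0.18,1],[0,0,0],-0.8]]'
python3 - <<'E'
from h import *
st()
for k in ("top","side"):
  im=get_image(k);P=pts(im); cv2.imwrite(f"pics/{k}9.png",im["frame"][...,::-1])
  for n,x,y,h in (("A",690,-200,66),("C",683,-314,66),("B",622,187,72),("egg",519,110,57),("lip",521,-113,72),("scent",438,419,108),("purp2",411,194,62)):
    q=P[(abs(P[...,2]-h)<6)&(np.hypot(P[...,0]-x,P[...,1]-y)<38)]
    if len(q): print(k,n,len(q),np.round((np.percentile(q,3,0)+np.percentile(q,97,0))/2,1),np.round(np.ptp(q,0)))
E
```

```text
clock: 27.05
position: [704.9, -197.6, 41.7]
ee_rot: [-0.094, 0.925, 0.037, 0.366]
contact_force: [-0.1, 0.0, -0.0]
gripper_width: 76.7
grasp_force: 0.0
clock: 27.85
position: [614.8, -215.7, 143.2]
ee_rot: [-0.094, 0.925, 0.037, 0.367]
contact_force: [0.7, 1.1, -0.4]
gripper_width: 76.9
grasp_force: 0.0
27.9 [ 614.8 -215.7  143.2] [ 0.72  1.08 -0.4 ] 76.9 0.0 j [-0.34  0.34 -0.23 -0.88 -0.48 -0.33] lean/yaw [[0.673, 0.137, -0.727], [-0.201, 0.98, -0.001]]
top A 234 [ 689.7 -199.2   65.8] [50. 47. 12.]
top C 229 [ 686.1 -311.    65.8] [49. 49. 12.]
top B 236 [622.2 186.   72. ] [48. 49. 12.]
top egg 56 [518.2 109.1  56.7] [44. 43. 11.]
top lip 35 [ 522.  -112.9   71.4] [17. 16. 10.]
top scent 73 [437.9 420.3 107.7] [21. 25. 12.]
top purp2 258 [411.3 193.9  61.9] [48. 49. 12.]
side A 172 [ 689.3 -197.5   65.4] [50. 52. 11.]
side C 33 [ 687.1 -304.8   64.5] [50. 46.  8.]
side B 292 [621.9 188.6  71. ] [55. 48. 11.]
side egg 132 [519.2 110.   55.2] [49. 46. 11.]
side lip 43 [ 522.4 -110.5   70.4] [19. 19.  8.]
side scent 138 [438.8 421.3 106.7] [24. 25.  9.]
side purp2 374 [410.5 196.1  61.1] [51. 53. 11.]
```

View pics/side9.png

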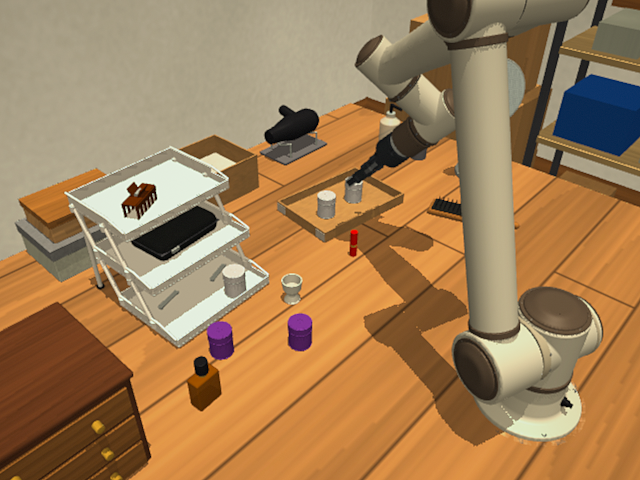

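The side view shows one tin upright in the tray at (234,280) and two upright in the lid at (326,204) and (354,190). The bystanders haven't moved and the hand is clear.

```bash
python3 -c "
from bench import job_done
print(job_done())"
```

```text
the job is handed in; nothing more can be done
None
```

The job is handed in: the one full tin (B) stands in the tray's bottom tier and the two empty tins (A and C) stand in the shoe-box lid, all upright; the egg cup, lipstick and scent bottle measured unmoved, the slides and hairbrush looked unmoved, and no verdict came back.

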